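# Snap the split clip onto the gear cover's shaft with the fork tool

### The job

Pick up the red-handled fork tool from the black rubber mat and use it to push the brass split clip across the gear cover's machined face and sideways into the groove at the foot of the bare shaft, until it snaps fully home round the shaft. Then lay the fork back flat on the mat, the same way up, and let go of it. Move the clip only with the fork, never touching it with the gripper, and leave the other tools and loose parts where they are: the clip has to go between the nut and the bush that stand on the cover.

Things in the scene. Friction and masses are not known exactly. Their poses are not given: they have to be found in the camera images.
- cover: Fixed gear cover on the bench: blue casting 240 (x) x 200 (y) x 50 mm high, flat grey machined top face at z = 50. Origin: centre of its underside. The bare grooved shaft stands at its x = 60, y = 0; a second, finished shaft (26 mm across, 22 high, with a grey 38 mm collar 5 high) at x = 72, y = -68. Place and yaw vary; it may lie left or right, swapping sides with the mat.
- shaft_groove (a point): Point on the axis of the bare upright shaft, at the level of the machined face; axes as the cover's. Its groove (neck 18 mm across) runs from the face up to 8 mm above it; over that is a head 24 mm across up to 30 mm above the face. The clip can be pushed on from any side; when home its origin lies on the shaft axis within about 1.5 mm of play.
- clip: Loose brass split clip, 54 g, 5 mm thick, flat on the machined face. Origin: centre of its seat (where the shaft axis ends up), on the underside. Mouth to its +x: two spring jaws (outer faces y = +-17.5) with nubs of radius 4 at x = 8.5, y = +-11.2. The nubs meet the neck 15 mm before home; they spring about 2 mm each and the snap takes about 5 to 10 N. Starts up to about 0.9 rad off facing the shaft.
- clip_back (a point): On the clip's underside at its x = -20, y = 0, in the plane of its flat back shoulders, which are to be pushed (they span y = -18 to +18 but for the tab). From their middle a tail tab 10 mm wide and 5 mm thick runs 15 mm farther back, to clip x = -35. Axes as the clip's.
- clip_mouth (a point): On the clip's underside at its x = +12.5, y = 0, between the ends of the jaws: the middle of the 14.4 mm wide mouth. Axes as the clip's.
- fork: Loose fork tool, about 0.12 kg. Origin on the level of its underside below the handle; length along x, prongs to +x. Red handle 24 mm wide (y), x = -50 to 38, z = 12 to 38, on a black foot under its tail (x = -50 to -40). Steel blade z = 0 to 6, 34 mm wide, x = 42 to 62, then two prongs to x = 86, each 8.5 mm wide, 16 mm apart (gap y = -8 to 8, 24 mm deep, open to +x).
- fork_grip (a point): Good point for a grasp from above across the handle: fork x = 15, y = 0, z = 26 (12 mm below the handle's top). Axes as the fork's.
- fork_tip (a point): Midway between the prong ends of the fork, at half the prongs' thickness: fork x = 86, y = 0, z = 3. The clip's tail tab fits in the gap between the prongs while the prong ends push the clip's shoulders. Axes as the fork's.
- mat: Fixed black rubber mat 240 (x) x 200 (y) x 6 mm on which the fork lies between a wrench and a screwdriver. Origin: centre of its underside; the fork's origin is 6 mm above it when lying on the mat. Place and yaw vary.
- wrench: Loose steel wrench 150 mm long on the mat (about 20 to 35 mm wide, under 12 mm high), along its x, roughly along the mat's +y edge, about 78 mm from the mat's middle line. Leave it.
- screwdriver: Loose yellow-handled screwdriver 170 mm long on the mat (handle about 25 mm thick), along its x, roughly along the mat's -y edge, about 78 mm from the middle line. Leave it.
- nut: Loose steel hex nut 24 mm over its corners, 14 mm high, standing on the cover's face between clip and shaft, to one side of the middle line. The nut and the bush (either way round) form a gate 50 to 80 mm wide through which the clip must pass. Leave it.
- bush: Loose copper bush 28 mm across, 20 mm high, standing on the cover's face between clip and shaft, on the other side of the gate from the nut. Leave it.
- oil: White bottle 52 mm across, 130 mm high, standing on the bench between cover and mat. Leave it.
- bignut: Dark hex nut 32 mm over its corners, 18 mm high, on the bench near the robot. Leave it.
- roller: Steel roller 32 mm across, 30 mm high, on the bench beyond the bottle. Leave it.
- hammer: Hammer 270 mm long lying at the far side of the bench. Leave it.
There are look-alikes about, which are no part of the job. What is shaped like the fork but blue or purple is not meant.

How it is judged (in metres and radians):
On the way, in this order (a step that is already met when the one before it is completed fails the run):
1. the fork is lifted off the mat (height (world z) of fork above 0.04 m), for 0.2 s.
2. the fork pushes the clip against the shaft (contact force between fork and clip above 1 N and horizontal distance between clip and shaft_groove between 0.005 and 0.022 m).
3. the clip is fully home round the shaft (horizontal distance between clip and shaft_groove below 0.003 m and z of clip in the frame of shaft_groove between -0.002 and 0.004 m and angle between clip's own z axis and vertical below 0.12 rad), for 0.3 s.
At the end, for the whole second after the job is handed in: The clip lies flat in the groove with its origin within 3 mm of the shaft axis, and the fork lies at rest on the mat on its foot and blade, upright within 0.12 rad, its handle's centre within the mat (all of step 3 and x of fork in the frame of mat between -0.1 and 0.1 m and y of fork in the frame of mat between -0.09 and 0.09 m and z of fork in the frame of mat between 0.003 and 0.012 m and angle between fork's own z axis and vertical below 0.12 rad and linear speed of each of fork, clip below 0.02 m/s); the robot touches nothing.
It fails at once if the gripper or arm touches the clip (contact force between any of the fingers, the arm and clip above 0.5 N).
It fails at once if another tool or loose part is moved more than 15 mm (distance of any of wrench, screwdriver, nut, bush, oil, bignut, roller, hammer from where it was at the start of the episode above 0.015 m).
It also fails if it takes over 67 s, if anything falls off the work surface, if the arm or the gripper's body presses on something with over 40 N, if the wrist force passes 120 N, or if a joint passes its speed limit or range.

### The arm

A 6-joint arm with a two-finger parallel gripper is mounted at the origin on the work surface. World frame = base frame: x ahead of the robot, y to its left, z up, the work surface at z = 0. Lengths are in m, angles in degrees, forces in N, time in s.
With the tool pointing down it reaches from about 0.375 to 0.9 m from the base axis. Payload 3.1 kg.
Tool frame: the origin (TCP) lies between the finger pads; the fingertips stand 22 mm ahead of it and the grasp point (between the pads) lies 3 mm ahead of it; y points along the fingers, x is the direction in which the jaws open and shut, and the axes are right-handed (so a half turn about y gives the same grasp; the last joint's range is limited). The gripper opens to 87 mm and grips with 3 to 60 N. Pads are 19 mm wide; open, the fingers measure 117 mm over their backs; the gripper's body (75 mm by 190 mm) begins 51 mm behind the grasp point.
Start: joints at [-82.993, 30.224, 82.088, -0, 67.689, -10.227], TCP at [0.185, -0.597, 0.245] pointing down, gripper open.
Joint ranges: [-176.69, 176.69], [-43.24, 126.21], [12.49, 139.97], [-82, 262], [0, 151.66], [-163.58, 163.58]. Speed limits (degrees/s): [159.86, 159.86, 180, 180, 180, 180].

### API

Orientations are given as a 3x3 rotation matrix whose columns are the frame's x, y, z axes.
In Python, from rig import bot, imaging, workorder gives the robot as it stands. The module is installed in compiled form; this text tells all that it offers.
- The arm moves only by the tool drive_tool, never from a script. Its argument "commands" is a list of rows, each an object of numbers: "dx", "dy", "dz": the shift along the tool's x, y, z normalised to -1 to 1, where 1 is 4 cm; "wx", "wy", "wz": the turn, a rotation vector about the tool's x, y, z normalised to -1 to 1, where 1 is pi/2 rad; "grip": the finger opening in mm, from 0 to 87. In form: [{"dx": .., "dy": .., "dz": .., "wx": .., "wy": .., "wz": .., "grip": ..}, ...]. A call has 1 to 8 rows; each row shifts and turns the commanded pose from where the row before left it, along the tool's axes as they then stand; what a row does not reach is not made up. A row lasts 1/8 s, in which the tool goes at most 62.5 mm and 10.7 degrees, less where a joint would pass 70% of its speed; a pose out of reach is approached as far as the arm can. A call with a number of a shift or a turn outside -1 to 1 is refused whole. A call with a gripper value outside its range is refused whole. The fingers move at their own pace and stop on an object; the grip force is fixed at half the most. Time passes only in rows, so rows that do not move let the fingers close. It gives the time, the measured TCP pose, the force and the opening at its end, in the units of the state.
- bot.read_state(): the state, without advancing time (a new reading comes with each control period).
- imaging.capture(name): name is "scene" or "side" or "wrist"; returns (picture, depth): 480x640x3 uint8, red, green, blue; 480x640 float32, m along the optical axis (not along the pixel's ray), 0 where there is no reading.
- imaging.get_calibration(name): a dict with "mtx" (3x3 intrinsics, pixels), "dist" ([k1, k2, p1, p2, k3] as OpenCV has them; the pictures are not rectified), "world_to_cam" (4x4, takes a point from world to camera coordinates). Camera axes: x right, y down, z forward; pixel columns grow to the right and rows downward; lengths in m; the calibration is good to about 2 mm. A picture is of the moment at which its call begins: read the wrist's pose just before it. get_calibration takes no time and is no camera call; for the wrist camera it gives the pose at the moment of the call.
- workorder.hand_in(): hands the job in, once; it reports no verdict.
The state is a dict: "time_s": time; "joint_positions": joint angles; "qvel": joint speeds; "tau": joint torques, N m; "position": TCP position; "tcp_rot": TCP orientation; "force": force on the tool from outside, world axes, zero at the start; "moment": the same for the moment, N m; "opening": opening from 0.0 (shut) to 1.0 (fully open).
Only numpy, scipy, OpenCV 4.12 (cv2) and the standard library are available. Lean on these libraries where they do the work, as an engineer would, in place of code of your own. Each camera call takes 0.05 s, during which the arm holds its last target. There are 200 camera calls.

## Working session

There is one attempt and no reset: what is moved stays moved. The work goes in short steps, Python scripts to look and compute and a tool call to move; the robot and the scene stay as the last step left them, time stands still between calls to the robot, and variables do not carry over. Pictures are saved under pics/ and viewed, on a budget of 10 in all, crops included, one or two more only if the job needs it, and the job is handed in when it is done.

Besides the shell and the picture viewer there is one more tool, called after "Emit:" as name(argument=value, ...), one argument or row to a line, values as JSON. drive_tool: Moves the arm, as the interface text tells. Its arguments: {"type":"object","properties":{"commands":{"type":"array"}},"required":["commands"]}

```bash
mkdir -p pics
cat > h.py <<'E'
import numpy as np, cv2
from rig import bot, imaging, workorder
def cap(n,save=None):
    cal=imaging.get_calibration(n); im,d=imaging.capture(n)
    if save: cv2.imwrite('pics/'+save,im[:,:,::-1])
    return im,d,cal
def cloud(d,cal):
    h,w=d.shape; u,v=np.meshgrid(np.arange(w),np.arange(h))
    p=cv2.undistortPoints(np.stack([u,v],-1).reshape(-1,1,2).astype(np.float64),np.array(cal['mtx']),np.array(cal['dist'])).reshape(h,w,2)
    T=np.linalg.inv(np.array(cal['world_to_cam']))
    c=np.dstack([p*d[...,None],d]); return c@T[:3,:3].T+T[:3,3]
def ray(px,cal,z):
    p=cv2.undistortPoints(np.array(px,float).reshape(-1,1,2),np.array(cal['mtx']),np.array(cal['dist'])).reshape(-1,2)
    T=np.linalg.inv(np.array(cal['world_to_cam'])); r=np.c_[p,np.ones(len(p))]@T[:3,:3].T
    o=T[:3,3]; return o+r*((z-o[2])/r[:,2])[:,None]
E
python3 - <<'E'
from h import *
for n in('scene','side','wrist'):
    im,d,cal=cap(n,n+'0.png'); T=np.linalg.inv(cal['world_to_cam']); print(n,T[:3,3].round(3),T[:3,2].round(2),cal['mtx'][0][0])
s=bot.read_state();print(s)
E
```

```text
scene [ 1.086 -0.219  0.58 ] [-0.71  0.36 -0.6 ] 451.3896643567413
side [0.147 0.652 0.853] [ 0.35 -0.55 -0.76] 446.2587567299497
wrist [ 0.254 -0.576  0.383] [-0.25 -0.08 -0.96] 425.26082715222185
{'time_s': 0.15, 'joint_positions': array([-8.29912674e+01,  3.02678003e+01,  8.21392729e+01, -1.86761239e-03,
        6.76894354e+01, -1.02273377e+01]), 'qvel': array([-0.09556276, -0.18241159, -0.18344101,  0.06622068,  0.08211468,
       -0.02917965]), 'tau': array([ 7.40307314e-04, -4.40428162e+01, -1.76842833e+01,  6.32325117e-02,
        5.52405138e-02, -1.04001547e-04]), 'position': array([ 0.18514771, -0.59639722,  0.24378632]), 'tcp_rot': array([[ 2.96321030e-01, -2.35461141e-04,  9.55088369e-01],
       [-9.55086950e-01,  1.66812655e-03,  2.96321001e-01],
       [-1.66298034e-03, -9.99998581e-01,  2.69415112e-04]]), 'force': array([-0.75970022, -0.19077119, -0.34539582]), 'moment': array([ 0.02190177, -0.01667337, -0.01987208]), 'opening': 0.9994043887995073}
```

View pics/scene0.png

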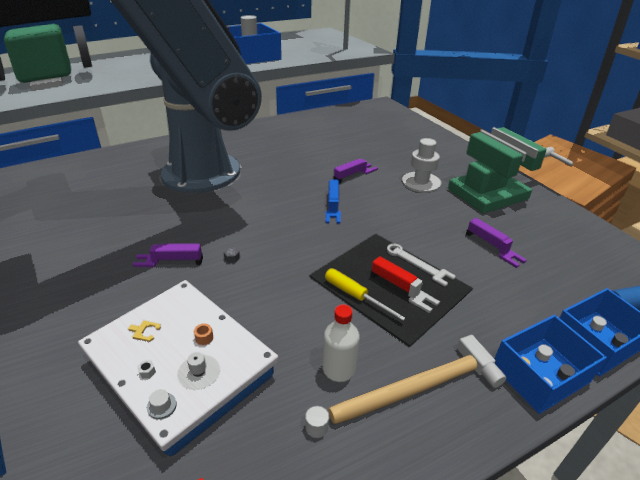

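View pics/side0.png

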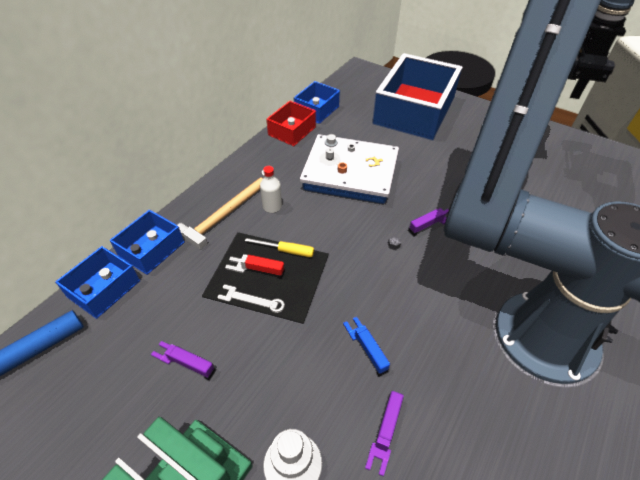

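The scene view shows the cover (screws at its corners, centre about (178,358)), the clip at (146,330), the nut at (147,368), the bush at (204,333), the bare shaft at (197,367) and the finished shaft at (160,402). The red fork is at (405,280) on the mat with its prongs toward (430,300). The side view agrees. Next I'll measure these.

```bash
cat > m.py <<'E'
from h import *
def rect(P):
    r=cv2.minAreaRect((P[:,:2]*1000).astype(np.float32)); return np.round(r[0],1),np.round(r[1],1),round(r[2],1),cv2.boxPoints(r).round(0).tolist()
def big(m):
    n,l,s,_=cv2.connectedComponentsWithStats(m.astype(np.uint8)); return l==1+np.argmax(s[1:,4])
for n in('scene','side'):
    im,d,cal=cap(n); P=cloud(d,cal); hsv=cv2.cvtColor(im,cv2.COLOR_RGB2HSV).astype(int); H,S,V=hsv[...,0],hsv[...,1],hsv[...,2]
    X,Y,Z=P[...,0],P[...,1],P[...,2]; ok=(d>0)&(X>.2)&(X<.95)&(abs(Y)<.7)
    print('==',n)
    face=big(ok&(abs(Z-.05)<.006)&(S<60)&(V>110)); print('face',np.median(Z[face]),rect(P[face]))
    red=big(ok&((H<6)|(H>174))&(S>150)&(V>90)&(Z>.02)&(Z<.06)); print('red',np.percentile(Z[red],[5,50,95]).round(4))
    top=red&(Z>np.percentile(Z[red],95)-.006); print(' top',rect(P[top]))
    mat=big(ok&(V<28)&(abs(Z)<.02)); print('mat',np.median(Z[mat]),rect(P[mat]))
    c=P[face][:,:2].mean(0); near=ok&(np.hypot(X-c[0],Y-c[1])<.13)
    cl=big(near&(H>15)&(H<32)&(S>110)&(Z<.07)); print('clip',cl.sum(),np.median(Z[cl]),rect(P[cl]))
    bu=big(near&(H<15)&(S>110)&(Z>.04)); print('bush',Z[bu].max(),rect(P[bu]))
    hi=(near&(Z>.058)&(S<70)); nn,l,s,ce=cv2.connectedComponentsWithStats(hi.astype(np.uint8))
    for i in range(1,nn):
        if s[i,4]>25: q=P[l==i]; t=q[q[:,2]>q[:,2].max()-.004]; print('hi',ce[i].round(),s[i,4],q[:,2].max().round(4),rect(t)[:3],t.mean(0).round(4))
    st=ok&(S<70)&(V>100)&(Z>.004)&(Z<.03)&(np.hypot(X-np.median(X[red]),Y-np.median(Y[red]))<.12)
    nn,l,s,ce=cv2.connectedComponentsWithStats(st.astype(np.uint8))
    for i in range(1,nn):
        if s[i,4]>25: q=P[l==i]; print('steel',ce[i].round(),s[i,4],np.median(q[:,2]).round(4),rect(q))
E
python3 m.py
```

```text
== scene
face 0.051129621245118884 (array([ 610., -202.]), array([242.2, 200.7]), 20.1, [[462.0, -149.0], [531.0, -338.0], [758.0, -255.0], [689.0, -66.0]])
red [0.0254 0.0428 0.0463]
 top (array([596.4, 201.6]), array([86. , 25.1]), 21.2, [[552.0, 198.0], [561.0, 174.0], [641.0, 205.0], [632.0, 229.0]])
mat 0.007485243400847219 (array([602.6, 195. ]), array([91. , 23.5]), 20.4, [[556.0, 190.0], [564.0, 168.0], [649.0, 200.0], [641.0, 222.0]])
clip 274 0.055902747427450605 (array([ 556.3, -238.6]), array([46.6, 36.6]), 55.5, [[528.0, -247.0], [558.0, -268.0], [585.0, -230.0], [554.0, -209.0]])
bush 0.07375966050025118 (array([ 611.9, -157. ]), array([25.6, 27.1]), 64.5, [[594.0, -163.0], [619.0, -174.0], [630.0, -151.0], [605.0, -140.0]])
hi [196. 363.] 348 0.084 (array([ 667. , -182.2]), array([22.1, 22.6]), 33.3) [ 0.6675 -0.1819  0.0814]
hi [146. 368.] 199 0.0688 (array([ 636.8, -248. ]), array([22.2, 19.4]), 9.6) [ 0.6381 -0.2489  0.0658]
hi [160. 401.] 386 0.0755 (array([ 702. , -241.5]), array([23.8, 25.1]), 43.2) [ 0.7019 -0.2417  0.0732]
steel [422. 264.] 533 0.014 (array([57
[... 916 characters left out ...]
[23.4, 33.3]), 45.4, [[530.0, -239.0], [554.0, -262.0], [570.0, -245.0], [546.0, -222.0]])
bush 0.07403401745649496 (array([ 610.4, -155.8]), array([21.6, 29.3]), 33.1, [[593.0, -149.0], [609.0, -174.0], [627.0, -162.0], [611.0, -138.0]])
hi [331. 139.] 75 0.0762 (array([ 701.2, -239.4]), array([22.2, 20.8]), 51.5) [ 0.7012 -0.2389  0.074 ]
hi [351. 147.] 48 0.068 (array([ 636.9, -245.9]), array([18.8, 20.7]), 42.3) [ 0.637  -0.2458  0.0661]
hi [329. 153.] 82 0.0847 (array([ 665.4, -178.5]), array([19.2, 19.9]), 33.2) [ 0.6647 -0.1785  0.0825]
steel [291. 121.] 36 0.0192 (array([ 900.5, -310.8]), array([16. , 52.5]), 46.0, [[876.0, -298.0], [914.0, -335.0], [925.0, -323.0], [887.0, -287.0]])
```

Emit:
drive_tool(
  commands=[
    {"dx":-0.41,"dz":0.86,"dy":-0.15,"grip":87},
    {"dx":-0.41,"dz":0.86,"dy":-0.15,"grip":87},
    {"dx":-0.41,"dz":0.86,"dy":-0.15,"grip":87},
    {"dx":-0.41,"dz":0.86,"dy":-0.15,"grip":87},
    {"dx":-0.41,"dz":0.86,"dy":-0.15,"grip":87},
    {"dx":-0.41,"dz":0.86,"dy":-0.15,"grip":87},
    {"dx":-0.41,"dz":0.86,"dy":-0.15,"grip":87},
    {"dx":-0.41,"dz":0.86,"dy":-0.15,"grip":87},
  ],
)

```text
schema error: expected keys dx, dy, dz, wx, wy, wz, grip
```

Emit:
drive_tool(
  commands=[
    {"dx":-0.41,"dz":0.86,"grip":87},
    {"dx":-0.41,"dz":0.86,"grip":87},
    {"dx":-0.41,"dz":0.86,"grip":87},
    {"dx":-0.41,"dz":0.86,"grip":87},
    {"dx":-0.41,"dz":0.86,"grip":87},
    {"dx":-0.41,"dz":0.86,"grip":87},
    {"grip":87},
    {"grip":87},
  ],
)

```text
schema error: expected keys dx, dy, dz, wx, wy, wz, grip
```

Run:
```python
from h import *
s=bot.read_state(); print(s['position'],s['time_s'])
im,d,cal=cap('wrist','w1.png'); np.savez('w1.npz',im=im,d=d,**{k:np.array(v) for k,v in cal.items()})
```

```text
[ 0.1851608  -0.59658463  0.24406088] 0.25
```

View pics/w1.png

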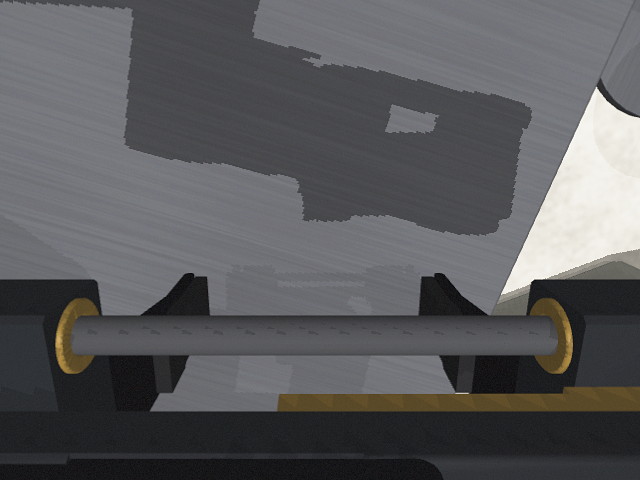

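All seven keys are required, so the arm hasn't moved. This wrist view shows bare bench with the open fingers at rows 280–400; image up is tool +z.

Emit:
drive_tool(
  commands=[
    {"dx":-0.41,"dy":-0.15,"dz":0.86,"wx":0,"wy":0,"wz":0,"grip":87},
    {"dx":-0.41,"dy":-0.15,"dz":0.86,"wx":0,"wy":0,"wz":0,"grip":87},
    {"dx":-0.41,"dy":-0.15,"dz":0.86,"wx":0,"wy":0,"wz":0,"grip":87},
    {"dx":-0.41,"dy":-0.15,"dz":0.86,"wx":0,"wy":0,"wz":0,"grip":87},
    {"dx":-0.41,"dy":-0.15,"dz":0.86,"wx":0,"wy":0,"wz":0,"grip":87},
    {"dx":-0.41,"dy":-0.15,"dz":0.86,"wx":0,"wy":0,"wz":0,"grip":87},
    {"dx":-0.41,"dy":-0.15,"dz":0.86,"wx":0,"wy":0,"wz":0,"grip":87},
    {"dx":-0.41,"dy":-0.15,"dz":0.86,"wx":0,"wy":0,"wz":0,"grip":87},
  ],
)

```text
time_s: 1.3
position: [0.41, -0.3891, 0.2928]
tcp_rot: [[0.296, 0.0, 0.955], [-0.955, -0.0, 0.296], [0.0, -1.0, 0.0]]
force: [0.5, -0.9, -0.8]
opening: 1.002
```

Emit:
drive_tool(
  commands=[
    {"dx":-0.41,"dy":0,"dz":0.86,"wx":0,"wy":0,"wz":0,"grip":87},
    {"dx":-0.41,"dy":0,"dz":0.86,"wx":0,"wy":0,"wz":0,"grip":87},
    {"dx":-0.41,"dy":0,"dz":0.86,"wx":0,"wy":0,"wz":0,"grip":87},
    {"dx":-0.41,"dy":0,"dz":0.86,"wx":0,"wy":-0.042,"wz":0,"grip":87},
    {"dx":0,"dy":0,"dz":0,"wx":0,"wy":0,"wz":0,"grip":87},
  ],
)

```text
time_s: 1.92
position: [0.5226, -0.2847, 0.2924]
tcp_rot: [[0.362, 0.0, 0.932], [-0.932, 0.0, 0.362], [-0.0, -1.0, 0.0]]
force: [0.1, -0.9, 0.6]
opening: 0.996
```

Run:
```python
from h import *
s=bot.read_state(); print(s['position'],s['tcp_rot'].round(3),s['time_s'])
im,d,cal=cap('wrist','w2.png'); np.savez('w2.npz',im=im,d=d,**{k:np.array(v) for k,v in cal.items()})
```

```text
[ 0.5226146  -0.28466881  0.29244468] [[ 0.362  0.     0.932]
 [-0.932  0.     0.362]
 [-0.    -1.     0.   ]] 1.925
```

View pics/w2.png

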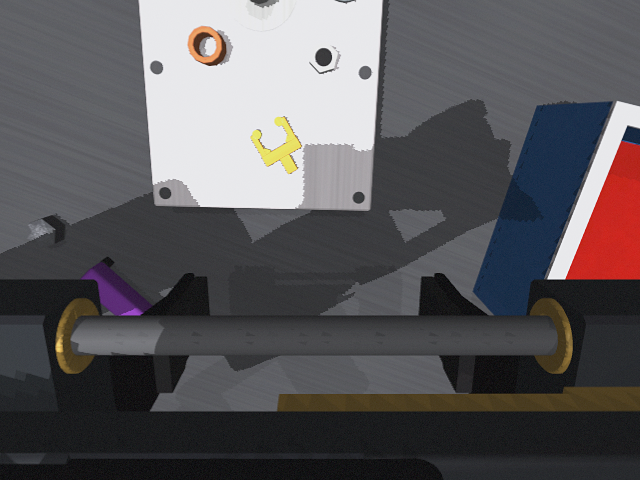

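The clip shows clearly: mouth at (268,127), tail tab end at (291,171). The bush is at (207,45), the nut at (324,58), and the bare shaft is at the top edge near (262,0).

```bash
cat > clip.py <<'E'
from h import *
def clip_pose(im,cal,zt=.055,lo=(18,110,60),hi=(35,255,255),roi=None):
    hsv=cv2.cvtColor(im,cv2.COLOR_RGB2HSV); m=cv2.inRange(hsv,lo,hi)
    if roi is not None: k=np.zeros_like(m); k[roi[1]:roi[3],roi[0]:roi[2]]=1; m*=k
    n,l,s,_=cv2.connectedComponentsWithStats(m); l=(l==1+np.argmax(s[1:,4]))
    v,u=np.nonzero(l); P=ray(np.c_[u,v],cal,zt)[:,:2]*1000
    r=cv2.minAreaRect(P.astype(np.float32)); b=cv2.boxPoints(r); return P,r,b,l
if __name__=='__main__':
    f=np.load('w2.npz'); cal={k:f[k] for k in('mtx','dist','world_to_cam')}
    P,r,b,l=clip_pose(f['im'],cal,roi=(200,80,340,200)); print(l.sum(),r)
    e=[b[1]-b[0],b[2]-b[1]]; a=e[np.argmax([np.linalg.norm(q) for q in e])]; a/=np.linalg.norm(a)
    if a[0]<0:a=-a
    n=np.array([-a[1],a[0]]); c=np.array(r[0]); L=(P-c)@a; t=L<L.min()+10
    print('yaw',np.degrees(np.arctan2(a[1],a[0])),'seat',c+11.25*a,'tab lat',((P[t]-c)@n).mean(),'tab w',np.ptp((P[t]-c)@n))
    im=f['im'];hsv=cv2.cvtColor(im,cv2.COLOR_RGB2HSV)
    m=cv2.inRange(hsv,(0,0,150),(180,40,255)); m[220:]=0; m[:, 400:]=0
    n_,l_,s_,_=cv2.connectedComponentsWithStats(m); q=np.nonzero(l_==1+np.argmax(s_[1:,4])); R=ray(np.c_[q[1],q[0]],cal,.05)[:,:2]*1000; print('face',cv2.minAreaRect(R.astype(np.float32)))
    bm=cv2.inRange(hsv,(3,100,60),(16,255,255)); bm[100:]=0; bm[:,:150]=0; bm[:,260:]=0; q=np.nonzero(bm); R=ray(np.c_[q[1],q[0]],cal,.07)[:,:2]*1000; print('bush',cv2.minEnclosingCircle(R.astype(np.float32)))
    print('screws z50',ray([[156,68],[365,73],[165,193],[358,198]],cal,.05)[:,:2]*1000,'nut',ray([[324,58]],cal,.064)[:,:2])
    Pc=cloud(f['d'],cal); print('clip z',np.median(Pc[l][:,2]),'face z',np.median(Pc[100:120,180:230,2]))
E
python3 clip.py
```

```text
1053 ((555.2772216796875, -240.7458953857422), (46.46353530883789, 35.30696105957031), 50.64397048950195)
yaw 50.643993 seat [ 562.41126394 -232.04716301] tab lat -0.17174161129001508 tab w 9.5334651054024
face ((580.1452026367188, -214.56822204589844), (174.39010620117188, 198.0347137451172), 19.952131271362305)
bush ((610.2489013671875, -161.15513610839844), 15.236165046691895)
screws z50 [[ 579.32531783 -121.07717555]
 [ 639.56347554 -286.78903819]
 [ 479.36392501 -157.71006314]
 [ 538.68687329 -322.84145655]] nut [[ 0.63620184 -0.2504769 ]]
clip z 0.05445929661301807 face z 0.04958063190732115
```

The clip's seat is at about (562,-232) mm with yaw 50.6°. Sizes and heights agree with what was given. Now to the fork, stopping 80 mm short so the wrist camera can see it.

Emit:
drive_tool(
  commands=[
    {"dx":-0.888,"dy":0,"dz":0.388,"wx":0,"wy":0,"wz":0,"grip":87},
    {"dx":-0.888,"dy":0,"dz":0.388,"wx":0,"wy":0,"wz":0,"grip":87},
    {"dx":-0.888,"dy":0,"dz":0.388,"wx":0,"wy":0,"wz":0,"grip":87},
    {"dx":-0.888,"dy":0,"dz":0.388,"wx":0,"wy":0,"wz":0,"grip":87},
    {"dx":-0.888,"dy":0,"dz":0.388,"wx":0,"wy":0,"wz":0,"grip":87},
    {"dx":-0.888,"dy":0,"dz":0.388,"wx":0,"wy":0,"wz":0,"grip":87},
    {"dx":-0.888,"dy":0,"dz":0.388,"wx":0,"wy":0,"wz":0,"grip":87},
    {"dx":-0.888,"dy":0,"dz":0.388,"wx":0,"wy":0,"wz":0,"grip":87},
  ],
)

```text
time_s: 2.98
position: [0.5349, 0.023, 0.2926]
tcp_rot: [[0.356, -0.0, 0.934], [-0.934, -0.001, 0.356], [0.001, -1.0, -0.0]]
force: [0.1, -0.2, 0.9]
opening: 1.001
```

Emit:
drive_tool(
  commands=[
    {"dx":-0.888,"dy":0,"dz":0.388,"wx":0,"wy":0,"wz":0,"grip":87},
    {"dx":-0.888,"dy":0,"dz":0.388,"wx":0,"wy":0,"wz":0,"grip":87},
    {"dx":-0.888,"dy":0,"dz":0.388,"wx":0,"wy":0,"wz":0,"grip":87},
    {"dx":-0.888,"dy":0,"dz":0.388,"wx":0,"wy":0,"wz":0,"grip":87},
    {"dx":0,"dy":0,"dz":0,"wx":0,"wy":0,"wz":0,"grip":87},
    {"dx":0,"dy":0,"dz":0,"wx":0,"wy":0,"wz":0,"grip":87},
  ],
)

```text
time_s: 3.72
position: [0.5421, 0.1768, 0.2924]
tcp_rot: [[0.358, -0.0, 0.934], [-0.934, -0.001, 0.358], [0.001, -1.0, -0.001]]
force: [-0.5, 0.2, -0.0]
opening: 1.0
```

```bash
cat > fork.py <<'E'
from h import *
def handle(im,cal,z=.044):
    hsv=cv2.cvtColor(im,cv2.COLOR_RGB2HSV); m=cv2.inRange(hsv,(0,150,70),(6,255,255))|cv2.inRange(hsv,(174,150,70),(180,255,255))
    n,l,s,_=cv2.connectedComponentsWithStats(m); l=l==1+np.argmax(s[1:,4]); v,u=np.nonzero(l)
    return cv2.minAreaRect((ray(np.c_[u,v],cal,z)[:,:2]*1000).astype(np.float32)),l
if __name__=='__main__':
    s=bot.read_state(); print(s['position'],s['tcp_rot'].round(3).tolist(),s['time_s'])
    im,d,cal=cap('wrist','w3.png'); r,l=handle(im,cal); print(r,l.sum(),np.percentile(cloud(d,cal)[l][:,2],[5,50,95]))
E
python3 fork.py
```

```text
[0.5421102  0.17677932 0.29243628] [[0.358, -0.0, 0.934], [-0.934, -0.001, 0.358], [0.001, -1.0, -0.001]] 3.725
((595.9296875, 201.61656188964844), (86.0038833618164, 24.099205017089844), 19.288650512695312) 2681 [0.04065512 0.04336034 0.04480378]
```

View pics/w3.png

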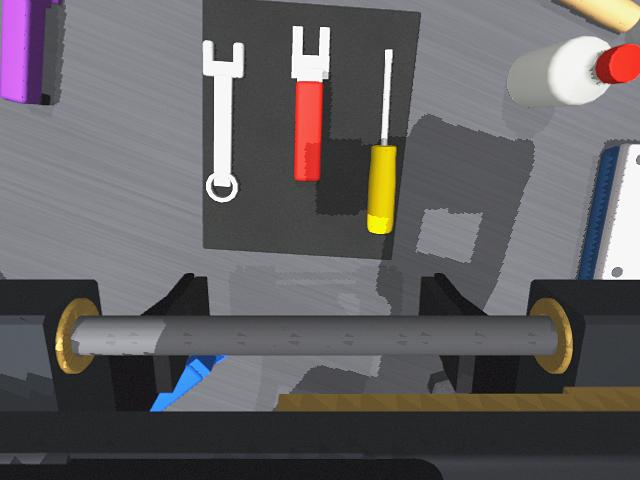

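The wrist view puts the handle at (308,130) px and its centre at (596,201.6), within 0.5 mm of the scene camera. I'll descend with the fingers narrowed to clear the wrench and the screwdriver.

Emit:
drive_tool(
  commands=[
    {"dx":-0.03,"dy":0.6,"dz":0.668,"wx":0,"wy":0.009,"wz":0,"grip":52},
    {"dx":-0.03,"dy":0.8,"dz":0.668,"wx":0,"wy":0,"wz":0,"grip":52},
    {"dx":-0.03,"dy":0.8,"dz":0.668,"wx":0,"wy":0,"wz":0,"grip":52},
    {"dx":0,"dy":0.8,"dz":0,"wx":0,"wy":0,"wz":0,"grip":52},
    {"dx":0,"dy":0.8,"dz":0,"wx":0,"wy":0,"wz":0,"grip":52},
    {"dx":0,"dy":0.8,"dz":0,"wx":0,"wy":0,"wz":0,"grip":52},
    {"dx":0,"dy":0,"dz":0,"wx":0,"wy":0,"wz":0,"grip":52},
  ],
)

```text
time_s: 4.65
position: [0.6141, 0.2074, 0.1059]
tcp_rot: [[0.343, -0.007, 0.939], [-0.939, -0.001, 0.343], [-0.001, -1.0, -0.007]]
force: [-0.4, -0.1, 0.6]
opening: 0.6
```

```bash
python3 fork.py
```

```text
[0.61412153 0.20736207 0.10587953] [[0.343, -0.007, 0.939], [-0.939, -0.001, 0.343], [-0.001, -1.0, -0.007]] 4.65
((612.6342163085938, 207.6597442626953), (52.919708251953125, 23.512409210205078), 19.151195526123047) 4630 [0.04107631 0.04333513 0.04455352]
```

Emit:
drive_tool(
  commands=[
    {"dx":0,"dy":0.6,"dz":0,"wx":0,"wy":0,"wz":0,"grip":52},
    {"dx":0,"dy":0.6,"dz":0,"wx":0,"wy":0,"wz":0,"grip":52},
    {"dx":0,"dy":0.57,"dz":0,"wx":0,"wy":0,"wz":0,"grip":52},
    {"dx":0,"dy":0,"dz":0,"wx":0,"wy":0,"wz":0,"grip":52},
    {"dx":0,"dy":0,"dz":0,"wx":0,"wy":0,"wz":0,"grip":10},
    {"dx":0,"dy":0,"dz":0,"wx":0,"wy":0,"wz":0,"grip":10},
    {"dx":0,"dy":0,"dz":0,"wx":0,"wy":0,"wz":0,"grip":10},
    {"dx":0,"dy":0,"dz":0,"wx":0,"wy":0,"wz":0,"grip":10},
  ],
)

```text
time_s: 5.7
position: [0.6164, 0.2096, 0.0385]
tcp_rot: [[0.345, 0.001, 0.938], [-0.938, 0.0, 0.345], [0.0, -1.0, 0.001]]
force: [-0.3, -0.4, 3.7]
opening: 0.272
```

The fork is gripped: opening 23.7 mm against the 24 mm handle. Lifting.

Emit:
drive_tool(
  commands=[
    {"dx":0,"dy":-0.4,"dz":0,"wx":0,"wy":0,"wz":0,"grip":10},
    {"dx":0,"dy":-0.9,"dz":0,"wx":0,"wy":0,"wz":0,"grip":10},
    {"dx":0,"dy":-1,"dz":0,"wx":0,"wy":0,"wz":0,"grip":10},
    {"dx":0,"dy":-1,"dz":0,"wx":0,"wy":0,"wz":0,"grip":10},
    {"dx":0,"dy":-1,"dz":0,"wx":0,"wy":0,"wz":0,"grip":10},
    {"dx":0,"dy":-0.7,"dz":0,"wx":0,"wy":0,"wz":0,"grip":10},
    {"dx":0,"dy":0,"dz":0,"wx":0,"wy":0,"wz":0,"grip":10},
  ],
)

```text
time_s: 6.58
position: [0.6175, 0.2098, 0.2413]
tcp_rot: [[0.346, 0.007, 0.938], [-0.938, 0.001, 0.346], [0.001, -1.0, 0.007]]
force: [-0.1, 0.2, -1.5]
opening: 0.271
```

Emit:
drive_tool(
  commands=[
    {"dx":0.5,"dy":0,"dz":-0.34,"wx":0,"wy":0,"wz":0,"grip":10},
    {"dx":0.87,"dy":0,"dz":-0.584,"wx":0,"wy":0,"wz":0,"grip":10},
    {"dx":0.87,"dy":0,"dz":-0.584,"wx":0,"wy":0,"wz":0,"grip":10},
    {"dx":0.87,"dy":0,"dz":-0.584,"wx":0,"wy":0,"wz":0,"grip":10},
    {"dx":0.87,"dy":0,"dz":-0.584,"wx":0,"wy":0,"wz":0,"grip":10},
    {"dx":0.87,"dy":0,"dz":-0.584,"wx":0,"wy":0,"wz":0,"grip":10},
    {"dx":0.87,"dy":0,"dz":-0.584,"wx":0,"wy":0,"wz":0,"grip":10},
    {"dx":0.87,"dy":0,"dz":-0.584,"wx":0,"wy":0,"wz":0,"grip":10},
  ],
)

```text
time_s: 7.58
position: [0.5382, -0.1009, 0.2358]
tcp_rot: [[0.345, -0.004, 0.939], [-0.939, 0.001, 0.345], [-0.003, -1.0, -0.004]]
force: [1.0, -0.2, -1.0]
opening: 0.273
```

Emit:
drive_tool(
  commands=[
    {"dx":0.87,"dy":0,"dz":-0.584,"wx":0,"wy":0,"wz":0,"grip":10},
    {"dx":0.87,"dy":0,"dz":-0.584,"wx":0,"wy":0,"wz":0,"grip":10},
    {"dx":0.87,"dy":0,"dz":-0.584,"wx":0,"wy":0,"wz":0,"grip":10},
    {"dx":0.87,"dy":0,"dz":-0.584,"wx":0,"wy":0,"wz":0,"grip":10},
    {"dx":0,"dy":0,"dz":0,"wx":0,"wy":-0.1127,"wz":0,"grip":10},
    {"dx":0,"dy":0,"dz":0,"wx":0,"wy":-0.1127,"wz":0,"grip":10},
    {"dx":0,"dy":0,"dz":0,"wx":0,"wy":-0.1127,"wz":0,"grip":10},
    {"dx":0,"dy":0,"dz":0,"wx":0,"wy":0,"wz":0,"grip":10},
  ],
)

```text
time_s: 8.57
position: [0.4992, -0.2619, 0.236]
tcp_rot: [[0.771, -0.004, 0.637], [-0.637, 0.002, 0.771], [-0.004, -1.0, -0.0]]
force: [-1.0, -0.1, -1.7]
opening: 0.269
```

Run:
```python
from h import *
s=bot.read_state(); R=s['tcp_rot']; print(s['position'],np.degrees(np.arctan2(R[1,2],R[0,2])),R[2].round(4),s['time_s'],s['opening'])
im,d,cal=cap('wrist','w4.png'); np.savez('w4.npz',im=im,d=d,**{k:np.array(v) for k,v in cal.items()})
```

```text
[ 0.49922958 -0.26189448  0.2359807 ] 50.45932259061545 [-4.3e-03 -1.0e+00 -5.0e-04] 8.575 0.26898963589615127
```

View pics/w4.png

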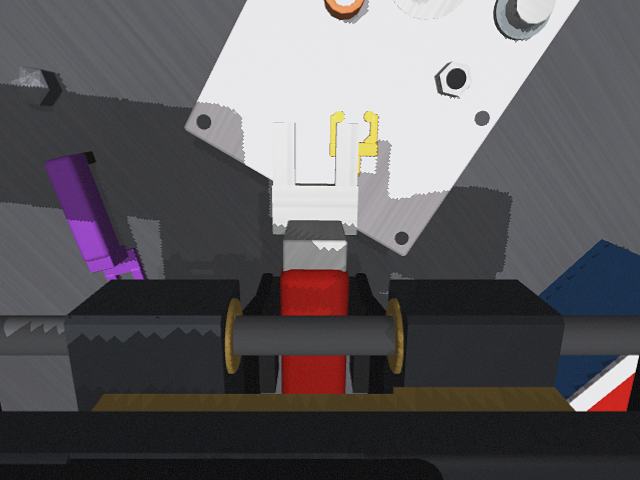

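The fork is held straight, with prong ends at (285,123) and (347,123). The last rows fell short, so it hangs above the clip at (355,135), and I must back off before descending. First I'll check the fork tip against the TCP.

Run:
```python
from h import *
f=np.load('w4.npz'); cal={k:f[k] for k in('mtx','dist','world_to_cam')}; im=f['im']
# prong edges by intensity transitions on rows
g=im.astype(int).sum(2)
Pc=cloud(f['d'],cal)
m=(Pc[...,2]>.19)&(Pc[...,2]<.225)&(f['d']>0); m[240:]=0
p=Pc[m]; p=p[:,:2]*1000
tcp=np.array([499.2,-261.9]); a=np.array([.637,.771]); n=np.array([-.771,.637])
L=(p-tcp)@a; T=(p-tcp)@n; print('z',np.median(Pc[m][:,2]),'tip along',np.percentile(L,[0.5,99.5]))
for lo in range(25,72,5):
    k=(L>lo)&(L<lo+5); 
    if k.sum()>5: print(lo,T[k].min().round(1),T[k].max().round(1),Pc[m][k][:,2].mean().round(4))
```

```text
z 0.2091480743881628 tip along [26.22845751 69.35260541]
25 -17.8 15.9 0.2091
30 -17.8 16.2 0.2124
35 -17.8 16.2 0.2091
40 -17.9 16.0 0.2091
45 -17.9 16.0 0.2087
50 -17.5 15.4 0.2091
55 -17.5 15.5 0.209
60 -17.6 15.5 0.2091
65 -17.6 15.4 0.209
```

Emit:
drive_tool(
  commands=[
    {"dx":0.25,"dy":0,"dz":-0.48,"wx":0,"wy":0,"wz":0,"grip":10},
    {"dx":0.25,"dy":0,"dz":-0.48,"wx":0,"wy":0,"wz":0,"grip":10},
    {"dx":0.23,"dy":0,"dz":-0.47,"wx":0,"wy":0,"wz":0,"grip":10},
    {"dx":0,"dy":0.8,"dz":0,"wx":0,"wy":0,"wz":0,"grip":10},
    {"dx":0,"dy":0.9,"dz":0,"wx":0,"wy":0,"wz":0,"grip":10},
    {"dx":0,"dy":0.9,"dz":0,"wx":0,"wy":0,"wz":0,"grip":10},
    {"dx":0,"dy":0.8,"dz":0,"wx":0,"wy":0,"wz":0,"grip":10},
    {"dx":0,"dy":0,"dz":0,"wx":0,"wy":0,"wz":0,"grip":10},
  ],
)

```text
time_s: 9.62
position: [0.4858, -0.3247, 0.0993]
tcp_rot: [[0.772, -0.004, 0.635], [-0.635, 0.004, 0.772], [-0.006, -1.0, 0.0]]
force: [0.2, 0.4, -0.4]
opening: 0.274
```

```bash
cat > rel.py <<'E'
from h import *
from clip import clip_pose
import sys
def rel(name):
    s=bot.read_state(); R=s['tcp_rot']; tcp=s['position']*1000; yaw=np.arctan2(R[1,2],R[0,2])
    im,d,cal=cap('wrist',name); Pc=cloud(d,cal)
    print('t',s['time_s'],'tcp',tcp.round(1),'yaw',np.degrees(yaw).round(2),'tilt',R[2].round(4),'F',s['force'].round(1),'op',round(s['opening'],3))
    a=np.array([np.cos(yaw),np.sin(yaw)]); n=np.array([-a[1],a[0]])
    P,r,b,l=clip_pose(im,cal,roi=(150,0,500,250)); L=(P-tcp[:2])@a; T=(P-tcp[:2])@n
    rr=cv2.minAreaRect(np.c_[L,T].astype(np.float32)); print('clip px',l.sum(),'rect in fork frame',np.round(rr[0],1),np.round(rr[1],1),round(rr[2],1),'L',L.min().round(1),L.max().round(1),'T',T.min().round(1),T.max().round(1),'z',np.median(Pc[l][:,2]).round(4))
    # tip/steel
    zt=tcp[2]/1000-.0269; m=(abs(Pc[...,2]-zt)<.003)&(d>0)
    q=Pc[m][:,:2]*1000; L2=(q-tcp[:2])@a;T2=(q-tcp[:2])@n; k=(abs(T2)<19)&(L2>40)&(L2<73); 
    if k.any(): print('fork steel L',np.percentile(L2[k],[1,99]).round(1),'T',np.percentile(T2[k],[1,99]).round(1))
    return im,d,cal,P
if __name__=='__main__': rel(sys.argv[1])
E
python3 rel.py w5.png
```

```text
t 9.625 tcp [ 485.8 -324.7   99.3] yaw 50.56 tilt [-5.8e-03 -1.0e+00  4.0e-04] F [ 0.2  0.4 -0.4] op 0.274
clip px 4000 rect in fork frame [ 1.005e+02 -1.000e-01] [35.2 30.3] 90.0 L 85.3 115.7 T -17.7 17.5 z 0.0545
fork steel L [40.2 69.3] T [-17.3  15.5]
```

View pics/w5.png

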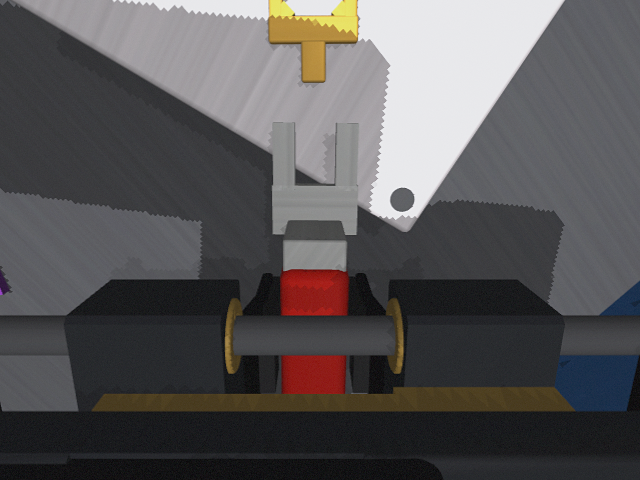

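The tab lines up with the gap: tab at x=314 px, gap centre at x=315 px. The prong ends are about 31 mm short of the shoulders. I'll lower the fork and slide it in.

Emit:
drive_tool(
  commands=[
    {"dx":0,"dy":0.22,"dz":0,"wx":0,"wy":0,"wz":0,"grip":10},
    {"dx":0,"dy":0.15,"dz":0,"wx":0,"wy":0,"wz":0,"grip":10},
    {"dx":0,"dy":0,"dz":0,"wx":0,"wy":0,"wz":0,"grip":10},
    {"dx":0,"dy":0,"dz":0.3,"wx":0,"wy":0,"wz":0,"grip":10},
    {"dx":0,"dy":0,"dz":0.37,"wx":0,"wy":0,"wz":0,"grip":10},
    {"dx":0,"dy":0,"dz":0,"wx":0,"wy":0,"wz":0,"grip":10},
  ],
)

```text
time_s: 10.42
position: [0.5055, -0.3026, 0.0872]
tcp_rot: [[0.775, 0.0, 0.632], [-0.632, -0.0, 0.775], [0.0, -1.0, 0.0]]
force: [-0.2, 0.2, -0.3]
opening: 0.274
```

```bash
python3 rel.py w6.png
```

```text
t 10.425 tcp [ 505.5 -302.6   87.2] yaw 50.77 tilt [ 2.e-04 -1.e+00  2.e-04] F [-0.2  0.2 -0.3] op 0.274
clip px 5666 rect in fork frame [79.7  0.9] [46.5 35.4] 0.1 L 56.5 103.0 T -16.8 18.7 z 0.0545
fork steel L [40.1 69.3] T [-17.5  15.4]
```

Emit:
drive_tool(
  commands=[
    {"dx":-0.04,"dy":0.08,"dz":0,"wx":0,"wy":0,"wz":0,"grip":10},
    {"dx":0,"dy":0,"dz":0,"wx":0,"wy":0,"wz":0,"grip":10},
    {"dx":0,"dy":0,"dz":0,"wx":0,"wy":0,"wz":0,"grip":10},
  ],
)

```text
time_s: 10.85
position: [0.503, -0.3032, 0.0836]
tcp_rot: [[0.773, -0.0, 0.635], [-0.635, 0.0, 0.773], [-0.0, -1.0, -0.0]]
force: [-1.1, 0.2, -1.0]
opening: 0.274
```

```bash
python3 rel.py w7.png
```

```text
t 10.85 tcp [ 503.  -303.2   83.6] yaw 50.6 tilt [-2.e-04 -1.e+00 -0.e+00] F [-1.1  0.2 -1. ] op 0.274
clip px 6000 rect in fork frame [81.7 -0.3] [46.7 35.3] 0.1 L 58.4 105.0 T -17.9 17.4 z 0.0545
fork steel L [40.2 72.3] T [-17.4  15.3]
```

Emit:
drive_tool(
  commands=[
    {"dx":0,"dy":0,"dz":0.12,"wx":0,"wy":0,"wz":0,"grip":10},
    {"dx":-0.096,"dy":0,"dz":0.058,"wx":0,"wy":0.0356,"wz":0,"grip":10},
    {"dx":-0.096,"dy":0,"dz":0.058,"wx":0,"wy":0.0356,"wz":0,"grip":10},
    {"dx":-0.096,"dy":0,"dz":0.058,"wx":0,"wy":0.0356,"wz":0,"grip":10},
    {"dx":0,"dy":0,"dz":0,"wx":0,"wy":0,"wz":0,"grip":10},
  ],
)

```text
time_s: 11.52
position: [0.5026, -0.286, 0.0838]
tcp_rot: [[0.657, -0.0, 0.754], [-0.754, 0.0, 0.657], [-0.0, -1.0, 0.0]]
force: [-0.4, 0.8, -0.9]
opening: 0.268
```

```bash
python3 rel.py w8.png
```

```text
t 11.525 tcp [ 502.6 -286.    83.8] yaw 41.08 tilt [-2.e-04 -1.e+00  0.e+00] F [-0.4  0.8 -0.9] op 0.268
clip px 5842 rect in fork frame [78.6 -0.3] [35.3 46.7] 89.2 L 55.3 102.2 T -17.9 17.5 z 0.0545
fork steel L [40.2 72.7] T [-17.5  15.4]
```

The clip turns with the fork: its lateral offset is unchanged and its angle is within 0.8°. Continuing.

Emit:
drive_tool(
  commands=[
    {"dx":-0.096,"dy":0,"dz":0.058,"wx":0,"wy":0.0356,"wz":0,"grip":10},
    {"dx":-0.096,"dy":0,"dz":0.058,"wx":0,"wy":0.0356,"wz":0,"grip":10},
    {"dx":-0.096,"dy":0,"dz":0.058,"wx":0,"wy":0.0356,"wz":0,"grip":10},
    {"dx":-0.096,"dy":0,"dz":0.058,"wx":0,"wy":0.0356,"wz":0,"grip":10},
    {"dx":0,"dy":0,"dz":0.05,"wx":0,"wy":0,"wz":0,"grip":10},
    {"dx":0,"dy":0,"dz":0,"wx":0,"wy":0,"wz":0,"grip":10},
  ],
)

```text
time_s: 12.32
position: [0.5031, -0.2679, 0.0838]
tcp_rot: [[0.474, 0.001, 0.881], [-0.881, -0.0, 0.474], [0.001, -1.0, 0.0]]
force: [-0.9, 0.3, 0.1]
opening: 0.273
```

```bash
python3 rel.py w9.png
cat > shaft.py <<'E'
from h import *
# shaft head & clip seen by scene cam: relative offsets
im,d,cal=cap('scene','s1.png'); P=cloud(d,cal); X,Y,Z=P[...,0],P[...,1],P[...,2]
k=(d>0)&(np.hypot(X-.666,Y+.181)<.03)&(Z>.079); q=P[k][:,:2]*1000; print('shaft top',cv2.minEnclosingCircle(q.astype(np.float32)),q.mean(0))
hsv=cv2.cvtColor(im,cv2.COLOR_RGB2HSV); m=cv2.inRange(hsv,(18,110,60),(35,255,255)); m[:280]=0;m[400:]=0;m[:,:80]=0;m[:,260:]=0
v,u=np.nonzero(m); R=ray(np.c_[u,v],cal,.055)[:,:2]*1000; r=cv2.minAreaRect(R.astype(np.float32)); print('clip',len(u),r)
E
python3 shaft.py
```

```text
t 12.325 tcp [ 503.1 -267.9   83.8] yaw 28.28 tilt [ 6.e-04 -1.e+00  3.e-04] F [-0.9  0.3  0.1] op 0.273
clip px 5820 rect in fork frame [78.6  1. ] [46.9 35.2] 0.1 L 55.2 102.1 T -16.7 18.6 z 0.0545
fork steel L [40.3 72.9] T [-17.6  15.7]
shaft top ((667.2281494140625, -181.37765502929688), 12.04207706451416) [ 667.89718542 -181.86793867]
clip 376 ((497.9334716796875, -264.7351379394531), (215.94775390625, 35.458072662353516), 25.643301010131836)
```

View pics/w9.png

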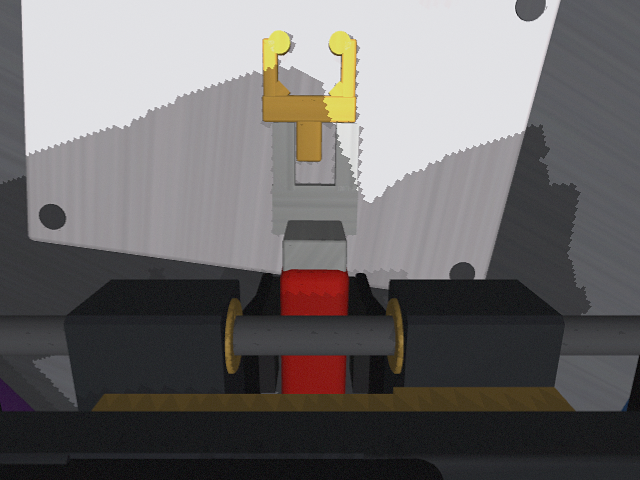

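The clip sits squarely in the fork, its tab at (309,140), and faces about 28°. The shaft bears about 26°, so I'll make a gentle curved push.

Emit:
drive_tool(
  commands=[
    {"dx":-0.019,"dy":0,"dz":0.2,"wx":0,"wy":0.0071,"wz":0,"grip":10},
    {"dx":-0.019,"dy":0,"dz":0.25,"wx":0,"wy":0.0071,"wz":0,"grip":10},
    {"dx":-0.019,"dy":0,"dz":0.25,"wx":0,"wy":0.0071,"wz":0,"grip":10},
    {"dx":-0.019,"dy":0,"dz":0.25,"wx":0,"wy":0.0071,"wz":0,"grip":10},
    {"dx":-0.019,"dy":0,"dz":0.2,"wx":0,"wy":0.0071,"wz":0,"grip":10},
    {"dx":0,"dy":0,"dz":0.1,"wx":0,"wy":0,"wz":0,"grip":10},
    {"dx":0,"dy":0,"dz":0,"wx":0,"wy":0,"wz":0,"grip":10},
  ],
)

```text
time_s: 13.3
position: [0.5459, -0.2416, 0.0837]
tcp_rot: [[0.423, 0.0, 0.906], [-0.906, -0.0, 0.423], [0.0, -1.0, 0.0]]
force: [-0.5, 0.2, -0.9]
opening: 0.272
```

```bash
python3 rel.py w10.png
cat > shaft.py <<'E'
from h import *
import sys
im,d,cal=cap('scene',sys.argv[1]); P=cloud(d,cal); X,Y,Z=P[...,0],P[...,1],P[...,2]
k=(d>0)&(np.hypot(X-.666,Y+.181)<.03)&(Z>.079); q=P[k][:,:2]*1000; S=np.array(cv2.minEnclosingCircle(q.astype(np.float32))[0]); print('shaft top',S)
hsv=cv2.cvtColor(im,cv2.COLOR_RGB2HSV); m=cv2.inRange(hsv,(18,110,60),(35,255,255)); m&=((np.hypot(X-.62,Y+.2)<.08)*255).astype(np.uint8)
n,l,s,c=cv2.connectedComponentsWithStats(m)
v,u=np.nonzero(m); R=ray(np.c_[u,v],cal,.055)[:,:2]*1000; r=cv2.minAreaRect(R.astype(np.float32)); print('clip',len(u),r)
i=im[280:430,70:290]; cv2.imwrite('pics/c_'+sys.argv[1],cv2.resize(i[:,:,::-1],None,fx=3.5,fy=3.5,interpolation=cv2.INTER_CUBIC))
E
python3 shaft.py s2.png
```

```text
t 13.3 tcp [ 545.9 -241.6   83.7] yaw 25.03 tilt [ 2.e-04 -1.e+00  1.e-04] F [-0.5  0.2 -0.9] op 0.272
clip px 5925 rect in fork frame [79.4  1.1] [46.8 35.5] 0.1 L 56.0 102.8 T -16.6 18.9 z 0.0545
fork steel L [40.2 72.6] T [-17.6  15.6]
shaft top [ 666.67926025 -181.27516174]
clip 580 ((530.5073852539062, -234.91876220703125), (232.2677001953125, 95.90441131591797), 2.1754345893859863)
```

View pics/c_s2.png

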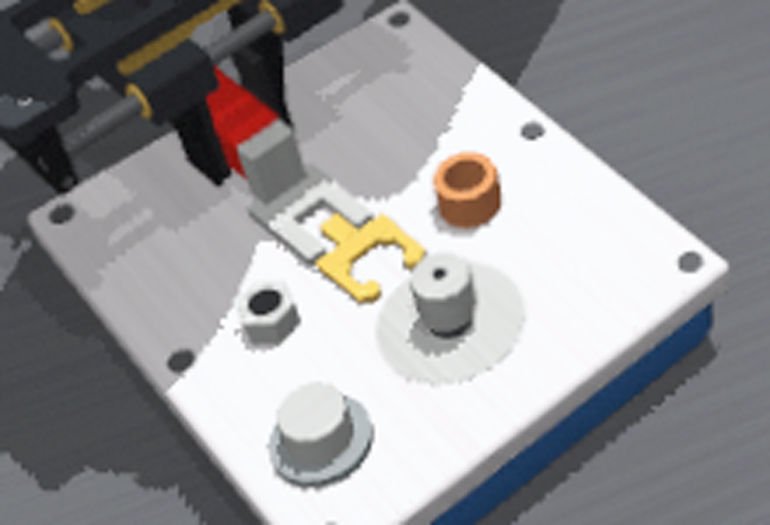

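The scene crop shows the clip square on the fork, passing midway between nut and bush, with its mouth at the groove. I'll measure the lateral error in this one camera.

```bash
cat > lat.py <<'E'
from h import *
import sys
yaw=np.radians(float(sys.argv[2])); im=cv2.imread('pics/'+sys.argv[1])[:,:,::-1]; cal=imaging.get_calibration('scene')
S=np.array([667.0,-181.3])
hsv=cv2.cvtColor(np.ascontiguousarray(im),cv2.COLOR_RGB2HSV); m=cv2.inRange(hsv,(18,110,60),(35,255,255)); m[:335]=0;m[380:]=0;m[:,:150]=0;m[:,210:]=0
v,u=np.nonzero(m); R=ray(np.c_[u,v],cal,.055)[:,:2]*1000
a=np.array([np.cos(yaw),np.sin(yaw)]);n=np.array([-a[1],a[0]]); r=cv2.minAreaRect(np.c_[(R-S)@a,(R-S)@n].astype(np.float32)); print(len(u),'clip rect about shaft (along,lat)',r)
E
python3 lat.py s2.png 25.03
```

```text
313 clip rect about shaft (along,lat) ((-54.81599426269531, -1.5198841094970703), (49.074493408203125, 35.14495086669922), 0.8676714897155762)
```

Emit:
drive_tool(
  commands=[
    {"dx":-0.005,"dy":0,"dz":0.15,"wx":0,"wy":-0.003,"wz":0,"grip":10},
    {"dx":-0.005,"dy":0,"dz":0.15,"wx":0,"wy":-0.003,"wz":0,"grip":10},
    {"dx":-0.005,"dy":0,"dz":0.15,"wx":0,"wy":-0.003,"wz":0,"grip":10},
    {"dx":-0.005,"dy":0,"dz":0.15,"wx":0,"wy":-0.003,"wz":0,"grip":10},
    {"dx":0,"dy":0,"dz":0.03,"wx":0,"wy":0,"wz":0,"grip":10},
    {"dx":0,"dy":0,"dz":0,"wx":0,"wy":0,"wz":0,"grip":10},
  ],
)

```text
time_s: 14.15
position: [0.5681, -0.23, 0.0837]
tcp_rot: [[0.44, 0.0, 0.898], [-0.898, 0.0, 0.44], [-0.0, -1.0, 0.0]]
force: [-0.2, -0.5, -1.1]
opening: 0.275
```

```bash
python3 rel.py w11.png; python3 shaft.py s3.png|head -1; python3 lat.py s3.png 26
```

```text
t 14.15 tcp [ 568.1 -230.    83.7] yaw 26.11 tilt [-0. -1.  0.] F [-0.2 -0.5 -1.1] op 0.275
clip px 5887 rect in fork frame [79.   0.7] [35.4 47. ] 89.2 L 55.6 102.7 T -17.0 18.5 z 0.0545
fork steel L [40.3 72.9] T [-17.5  15.6]
shaft top [ 667.36669922 -181.83247375]
250 clip rect about shaft (along,lat) ((-31.24591827392578, -3.3161659240722656), (27.771507263183594, 46.33270263671875), 42.41067886352539)
```

Emit:
drive_tool(
  commands=[
    {"dx":0.01,"dy":0,"dz":0.08,"wx":0,"wy":0,"wz":0,"grip":10},
    {"dx":0,"dy":0,"dz":0.08,"wx":0,"wy":0,"wz":0,"grip":10},
    {"dx":0,"dy":0,"dz":0.08,"wx":0,"wy":0,"wz":0,"grip":10},
  ],
)

```text
time_s: 14.62
position: [0.5748, -0.2271, 0.0836]
tcp_rot: [[0.441, -0.005, 0.898], [-0.898, -0.001, 0.441], [-0.002, -1.0, -0.005]]
force: [-7.1, -4.4, 1.3]
opening: 0.276
```

Emit:
drive_tool(
  commands=[
    {"dx":0,"dy":0,"dz":0.08,"wx":0,"wy":0,"wz":0,"grip":10},
    {"dx":0,"dy":0,"dz":0.08,"wx":0,"wy":0,"wz":0,"grip":10},
    {"dx":0,"dy":0,"dz":0,"wx":0,"wy":0,"wz":0,"grip":10},
  ],
)

```text
time_s: 15.0
position: [0.5833, -0.2233, 0.0838]
tcp_rot: [[0.44, 0.001, 0.898], [-0.898, 0.0, 0.44], [0.0, -1.0, 0.001]]
force: [0.6, -0.5, -1.5]
opening: 0.275
```

```bash
python3 rel.py w12.png
```

```text
t 15.0 tcp [ 583.3 -223.3   83.8] yaw 26.09 tilt [ 5.0e-04 -1.0e+00  1.2e-03] F [ 0.6 -0.5 -1.5] op 0.275
clip px 5203 rect in fork frame [78.5 -0.3] [35.3 46.8] 89.3 L 55.2 102.1 T -17.8 17.4 z 0.0545
fork steel L [40.3 73. ] T [-17.5  15.4]
```

View pics/w12.png

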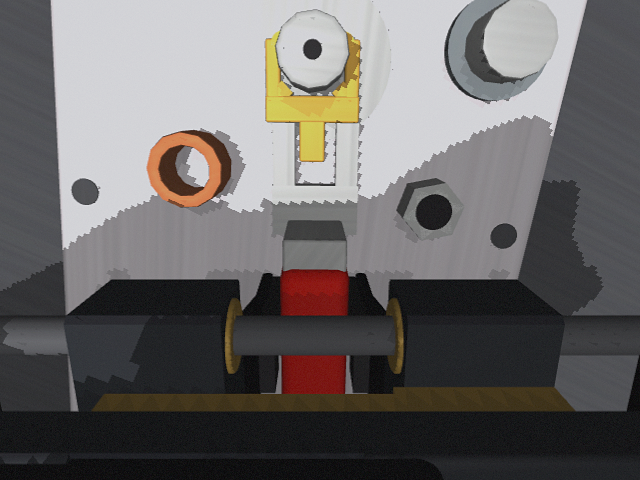

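The clip is round the shaft, head at (312,48), after an 8 N peak. I'll compare the clip seat with the shaft axis in this view.

Run:
```python
from h import *
s=bot.read_state(); R=s['tcp_rot']; t=s['position'][:2]*1000; a=np.array([R[0,2],R[1,2]]); n=np.array([-a[1],a[0]])
im,d,cal=cap('wrist'); P=cloud(d,cal); k=(d>0)&(P[...,2]>.077)&(P[...,2]<.084)&(np.hypot(P[...,0]-.666,P[...,1]+.182)<.03)
q=P[k][:,:2]*1000; c,r=cv2.minEnclosingCircle(q.astype(np.float32)); print(k.sum(),c,r,'fork frame',(np.array(c)-t)@a,(np.array(c)-t)@n)
```

```text
4560 (666.37744140625, -182.8619842529297) 11.94051456451416 fork frame 92.4699749736877 -0.3520725993872965
```

The clip is still about 2.5 mm short, so I'll push on slowly until it bottoms.

Emit:
drive_tool(
  commands=[
    {"dx":0,"dy":0,"dz":0.05,"wx":0,"wy":0,"wz":0,"grip":10},
    {"dx":0,"dy":0,"dz":0.05,"wx":0,"wy":0,"wz":0,"grip":10},
    {"dx":0,"dy":0,"dz":0,"wx":0,"wy":0,"wz":0,"grip":10},
  ],
)

```text
time_s: 15.48
position: [0.5864, -0.2215, 0.0838]
tcp_rot: [[0.44, 0.0, 0.898], [-0.898, -0.0, 0.44], [0.0, -1.0, 0.0]]
force: [-0.0, 0.4, -1.2]
opening: 0.273
```

```bash
cat > home.py <<'E'
from rel import *
s=bot.read_state(); R=s['tcp_rot']; t=s['position'][:2]*1000; a=np.array([R[0,2],R[1,2]]); n=np.array([-a[1],a[0]])
im,d,cal,_=rel(sys.argv[1]); P=cloud(d,cal); k=(d>0)&(P[...,2]>.077)&(P[...,2]<.084)&(np.hypot(P[...,0]-.666,P[...,1]+.182)<.03)
q=P[k][:,:2]*1000; c,r=cv2.minEnclosingCircle(q.astype(np.float32)); print(c,r,'shaft in fork frame',(np.array(c)-t)@a,(np.array(c)-t)@n)
E
python3 home.py w13.png
```

```text
t 15.475 tcp [ 586.4 -221.5   83.8] yaw 26.11 tilt [ 1.e-04 -1.e+00  2.e-04] F [-0.   0.4 -1.2] op 0.273
clip px 5001 rect in fork frame [78.6 -0.4] [46.9 35.5] 0.1 L 55.2 102.1 T -18.2 17.3 z 0.0545
fork steel L [40.3 72.9] T [-17.6  15.3]
(666.4118041992188, -182.78366088867188) 11.916997909545898 shaft in fork frame 88.88631520386602 -0.39614043265572124
```

Emit:
drive_tool(
  commands=[
    {"dx":0,"dy":0,"dz":0.025,"wx":0,"wy":0,"wz":0,"grip":10},
    {"dx":0,"dy":0,"dz":0.025,"wx":0,"wy":0,"wz":0,"grip":10},
  ],
)

```text
time_s: 15.78
position: [0.5867, -0.2213, 0.0838]
tcp_rot: [[0.44, -0.003, 0.898], [-0.898, -0.001, 0.44], [-0.001, -1.0, -0.003]]
force: [-5.5, -4.2, 2.8]
opening: 0.271
```

```bash
python3 home.py w14.png
```

```text
t 15.775 tcp [ 586.7 -221.3   83.8] yaw 26.13 tilt [-8.0e-04 -1.0e+00 -2.8e-03] F [-5.5 -4.2  2.8] op 0.271
clip px 4982 rect in fork frame [78.5 -0.5] [46.8 35.4] 0.0 L 55.1 101.9 T -18.2 17.2 z 0.0545
fork steel L [40.3 72.9] T [-17.7  15.2]
(666.400634765625, -182.84288024902344) 11.948545455932617 shaft in fork frame 88.46211214839883 -0.5319322953096153
```

A hard stop at 7 N: the clip is fully home, at the end of its play. Now straight back, then up.

Emit:
drive_tool(
  commands=[
    {"dx":0,"dy":0,"dz":-0.1,"wx":0,"wy":0,"wz":0,"grip":10},
    {"dx":0,"dy":0,"dz":-0.3,"wx":0,"wy":0,"wz":0,"grip":10},
    {"dx":0,"dy":0,"dz":-0.4,"wx":0,"wy":0,"wz":0,"grip":10},
    {"dx":0,"dy":0,"dz":-0.4,"wx":0,"wy":0,"wz":0,"grip":10},
    {"dx":0,"dy":0,"dz":0,"wx":0,"wy":0,"wz":0,"grip":10},
  ],
)

```text
time_s: 16.45
position: [0.5433, -0.2425, 0.0837]
tcp_rot: [[0.438, -0.001, 0.899], [-0.899, 0.001, 0.438], [-0.001, -1.0, -0.001]]
force: [-0.7, 0.1, -0.8]
opening: 0.271
```

```bash
python3 rel.py w15.png
```

```text
t 16.45 tcp [ 543.3 -242.5   83.7] yaw 25.97 tilt [-1.1e-03 -1.0e+00 -6.0e-04] F [-0.7  0.1 -0.8] op 0.271
clip px 817 rect in fork frame [107.3  -0.2] [9.8 9.4] 0.0 L 102.3 112.2 T -4.9 4.6 z 0.0545
fork steel L [40.2 69.6] T [-17.6  15.2]
```

Emit:
drive_tool(
  commands=[
    {"dx":0,"dy":-0.5,"dz":0,"wx":0,"wy":0,"wz":0,"grip":10},
    {"dx":0,"dy":-0.9,"dz":0,"wx":0,"wy":0,"wz":0,"grip":10},
    {"dx":0,"dy":-0.9,"dz":0,"wx":0,"wy":0,"wz":0,"grip":10},
    {"dx":0,"dy":-0.9,"dz":0,"wx":0,"wy":0,"wz":0,"grip":10},
    {"dx":0,"dy":-0.9,"dz":0,"wx":0,"wy":0,"wz":0,"grip":10},
    {"dx":0,"dy":0,"dz":0,"wx":0,"wy":0.065,"wz":0,"grip":10},
    {"dx":0,"dy":0,"dz":0,"wx":0,"wy":0,"wz":0,"grip":10},
  ],
)

```text
time_s: 17.38
position: [0.5452, -0.2417, 0.2483]
tcp_rot: [[0.347, 0.001, 0.938], [-0.938, -0.0, 0.347], [0.001, -1.0, 0.001]]
force: [-0.9, 0.4, -0.7]
opening: 0.269
```

Run:
```python
from h import *
s=bot.read_state(); im,d,cal=cap('scene','s4.png'); R=s['tcp_rot']
dl=np.array([.6164,.2096])-s['position'][:2]; print(s['position'],R.round(3).tolist(),'dx mm',dl@R[:2,0]*1000,'dz',dl@R[:2,2]*1000,s['opening'])
i=im[280:430,70:290]; cv2.imwrite('pics/c_s4.png',cv2.resize(i[:,:,::-1],None,fx=3.5,fy=3.5,interpolation=cv2.INTER_CUBIC))
```

```text
[ 0.54518366 -0.24173842  0.24833779] [[0.347, 0.001, 0.938], [-0.938, -0.0, 0.347], [0.001, -1.0, 0.001]] dx mm -398.5043767613438 dz 223.54502500530236 0.2694837955656958
```

View pics/c_s4.png

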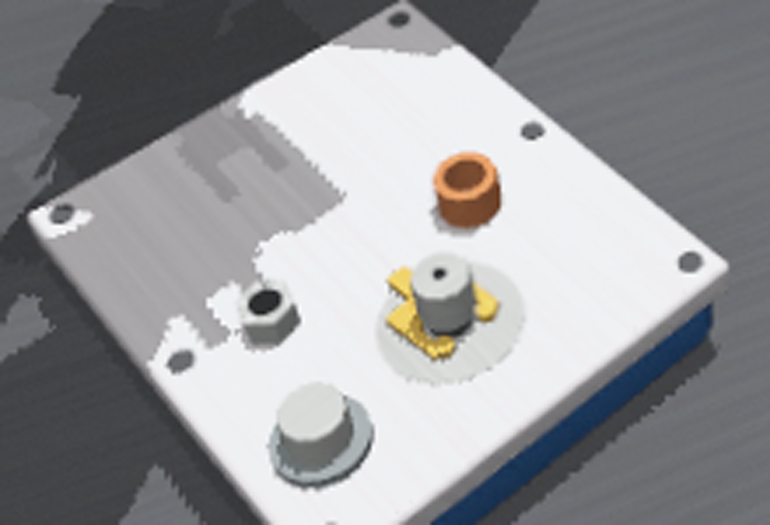

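The clip's jaws close round the shaft and neither the nut nor the bush has moved. By tab position the seat is within about 0.6 mm of the axis. Returning the fork.

Emit:
drive_tool(
  commands=[
    {"dx":-0.5,"dy":0,"dz":0.28,"wx":0,"wy":0,"wz":0,"grip":10},
    {"dx":-0.83,"dy":0,"dz":0.466,"wx":0,"wy":0,"wz":0,"grip":10},
    {"dx":-0.83,"dy":0,"dz":0.466,"wx":0,"wy":0,"wz":0,"grip":10},
    {"dx":-0.83,"dy":0,"dz":0.466,"wx":0,"wy":0,"wz":0,"grip":10},
    {"dx":-0.83,"dy":0,"dz":0.466,"wx":0,"wy":0,"wz":0,"grip":10},
    {"dx":-0.83,"dy":0,"dz":0.466,"wx":0,"wy":0,"wz":0,"grip":10},
    {"dx":-0.83,"dy":0,"dz":0.466,"wx":0,"wy":0,"wz":0,"grip":10},
    {"dx":-0.83,"dy":0,"dz":0.466,"wx":0,"wy":0,"wz":0,"grip":10},
  ],
)

```text
time_s: 18.42
position: [0.5897, 0.0467, 0.247]
tcp_rot: [[0.348, -0.002, 0.938], [-0.938, 0.001, 0.348], [-0.001, -1.0, -0.001]]
force: [1.4, 0.4, -1.6]
opening: 0.272
```

Emit:
drive_tool(
  commands=[
    {"dx":-0.83,"dy":0,"dz":0.466,"wx":0,"wy":0,"wz":0,"grip":10},
    {"dx":-0.83,"dy":0,"dz":0.466,"wx":0,"wy":0,"wz":0,"grip":10},
    {"dx":-0.83,"dy":0,"dz":0.466,"wx":0,"wy":0,"wz":0,"grip":10},
    {"dx":-0.83,"dy":0,"dz":0.466,"wx":0,"wy":0,"wz":0,"grip":10},
    {"dx":-0.4,"dy":0,"dz":0.2,"wx":0,"wy":0,"wz":0,"grip":10},
    {"dx":0,"dy":0,"dz":0,"wx":0,"wy":0,"wz":0,"grip":10},
  ],
)

```text
time_s: 19.18
position: [0.6155, 0.2134, 0.2471]
tcp_rot: [[0.349, -0.001, 0.937], [-0.937, -0.001, 0.349], [0.0, -1.0, -0.002]]
force: [-0.5, 0.2, -0.3]
opening: 0.274
```

Emit:
drive_tool(
  commands=[
    {"dx":0.09,"dy":0.5,"dz":0,"wx":0,"wy":0,"wz":0,"grip":10},
    {"dx":0,"dy":0.9,"dz":0,"wx":0,"wy":0,"wz":0,"grip":10},
    {"dx":0,"dy":0.9,"dz":0,"wx":0,"wy":0,"wz":0,"grip":10},
    {"dx":0,"dy":0.9,"dz":0,"wx":0,"wy":0,"wz":0,"grip":10},
    {"dx":0,"dy":0.9,"dz":0,"wx":0,"wy":0,"wz":0,"grip":10},
    {"dx":0,"dy":0.6,"dz":0,"wx":0,"wy":0,"wz":0,"grip":10},
    {"dx":0,"dy":0,"dz":0,"wx":0,"wy":0,"wz":0,"grip":10},
  ],
)

```text
time_s: 20.05
position: [0.6158, 0.2068, 0.0576]
tcp_rot: [[0.345, -0.006, 0.939], [-0.939, -0.001, 0.345], [-0.001, -1.0, -0.006]]
force: [-0.1, -0.2, -0.7]
opening: 0.273
```

Emit:
drive_tool(
  commands=[
    {"dx":0,"dy":0.2,"dz":0,"wx":0,"wy":0,"wz":0,"grip":10},
    {"dx":0,"dy":0.15,"dz":0,"wx":0,"wy":0,"wz":0,"grip":10},
    {"dx":0,"dy":0.1,"dz":0,"wx":0,"wy":0,"wz":0,"grip":10},
    {"dx":0,"dy":0,"dz":0,"wx":0,"wy":0,"wz":0,"grip":10},
  ],
)

```text
time_s: 20.55
position: [0.6176, 0.2087, 0.0418]
tcp_rot: [[0.346, -0.0, 0.938], [-0.938, -0.0, 0.346], [-0.0, -1.0, -0.0]]
force: [-0.3, 0.2, -0.9]
opening: 0.272
```

Emit:
drive_tool(
  commands=[
    {"dx":0,"dy":0.05,"dz":0,"wx":0,"wy":0,"wz":0,"grip":10},
    {"dx":0,"dy":0.04,"dz":0,"wx":0,"wy":0,"wz":0,"grip":10},
    {"dx":0,"dy":0,"dz":0,"wx":0,"wy":0,"wz":0,"grip":10},
  ],
)

```text
time_s: 20.92
position: [0.6179, 0.2088, 0.0385]
tcp_rot: [[0.346, 0.001, 0.938], [-0.938, 0.0, 0.346], [0.0, -1.0, 0.001]]
force: [-0.1, 0.1, 1.6]
opening: 0.273
```

The fork is down, at the same TCP height as at the grasp. Release and lift.

Emit:
drive_tool(
  commands=[
    {"dx":0,"dy":0,"dz":0,"wx":0,"wy":0,"wz":0,"grip":50},
    {"dx":0,"dy":0,"dz":0,"wx":0,"wy":0,"wz":0,"grip":50},
    {"dx":0,"dy":0,"dz":0,"wx":0,"wy":0,"wz":0,"grip":50},
    {"dx":0,"dy":-0.4,"dz":0,"wx":0,"wy":0,"wz":0,"grip":50},
    {"dx":0,"dy":-0.9,"dz":0,"wx":0,"wy":0,"wz":0,"grip":50},
    {"dx":0,"dy":-0.9,"dz":0,"wx":0,"wy":0,"wz":0,"grip":50},
    {"dx":0,"dy":-0.9,"dz":0,"wx":0,"wy":0,"wz":0,"grip":50},
    {"dx":0,"dy":-0.9,"dz":-0.9,"wx":0,"wy":0,"wz":0,"grip":50},
  ],
)

```text
time_s: 21.92
position: [0.5863, 0.1965, 0.2009]
tcp_rot: [[0.346, 0.006, 0.938], [-0.938, 0.001, 0.346], [0.001, -1.0, 0.006]]
force: [0.4, 0.2, 0.4]
opening: 0.571
```

Emit:
drive_tool(
  commands=[
    {"dx":0,"dy":-0.9,"dz":-0.9,"wx":0,"wy":0,"wz":0,"grip":50},
    {"dx":0,"dy":0,"dz":-0.5,"wx":0,"wy":0,"wz":0,"grip":50},
    {"dx":0,"dy":0,"dz":0,"wx":0,"wy":0,"wz":0,"grip":50},
  ],
)

```text
time_s: 22.3
position: [0.5303, 0.1767, 0.2358]
tcp_rot: [[0.346, 0.001, 0.938], [-0.938, 0.0, 0.346], [0.0, -1.0, 0.001]]
force: [0.5, -0.0, -0.2]
opening: 0.577
```

```bash
sed -i 's/w3.png/w20.png/' fork.py; python3 fork.py
python3 - <<'E'
from h import *
cap('scene','s5.png')
E
```

```text
[0.53029444 0.17667117 0.23577994] [[0.346, 0.001, 0.938], [-0.938, 0.0, 0.346], [0.0, -1.0, 0.001]] 22.3
((597.22607421875, 200.1876678466797), (85.87181091308594, 23.743452072143555), 19.76304054260254) 3745 [0.04065898 0.04334152 0.04474641]
```

View pics/s5.png

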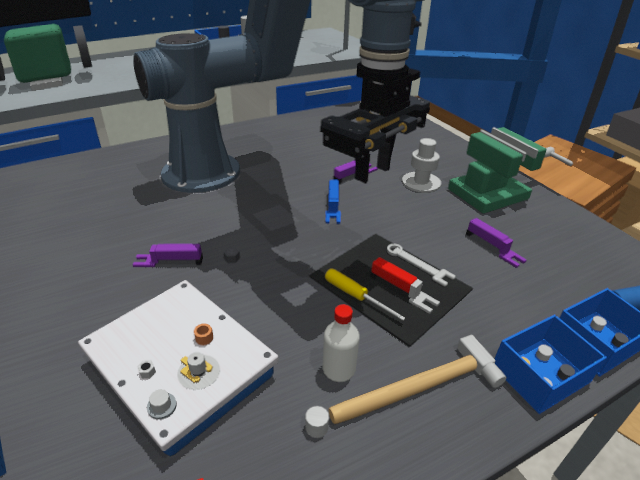

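The fork lies flat on the mat at (405,280) and the clip is on the shaft at (196,367). Everything else is where it was and the arm is clear.

```bash
python3 -c "
from rig import workorder; print(workorder.hand_in())"
```

```text
the job is handed in; nothing more can be done
None
```

The brass clip is home round the bare shaft, the red fork is back flat on the mat, and the job was handed in at about 22 s of the 67 s allowed. I gripped the fork, slid its prongs round the clip's tail tab, turned the clip about 25° and pushed it between the nut and the bush into the groove.

**Snap:** The force peaked at about 8 N. After that push the clip was still about 2.5 mm short, so I pushed on until it met a hard stop at about 7 N.

**Clip:** With the fork withdrawn, the clip's seat measured about 0.6 mm from the shaft axis. The clip still lay flat at the height of the machined face.

**Fork:** Its handle measured within about 2 mm of where it started, at the same height and facing the same way. The gripper was open and clear of everything.

**Other parts:** In the last scene picture the other tools and loose parts look unmoved. I judged that by eye and did not measure each one.

**Disagreements:** The wrist and scene cameras differed by about 1 to 2 mm across the cover (up to 4 mm on the bush), within or near the stated calibration. While the fork was still pushing, the wrist camera read the seat 1.3 to 1.5 mm past the axis, which is within the clip's play.

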